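# Open the touch-latch bar box

### The arm

A 7-joint arm with a two-finger parallel gripper is mounted at the origin on the work surface. World frame = base frame: x ahead of the robot, y to its left, z up, the work surface at z = 0. Lengths are in m, angles in degrees, forces in N, time in s.
With the tool pointing down it reaches from about 0.35 to 0.775 m from the base axis. Payload 3.1 kg.
Tool frame: the origin (TCP) lies at the very end of the fingers, on their centre line; the grasp point (between the pads) lies 19 mm behind it (r.grasp_offset is the distance from the TCP to the grasp point, in m); z points along the fingers, x is the direction in which the jaws open and shut, and the axes are right-handed (so a half turn about z gives the same grasp; the last joint's range is limited). The gripper opens to 85 mm and grips with 20 to 120 N. Pads are 22 mm wide; open, the fingers measure 114 mm over their backs; the gripper's body (76 mm by 85 mm) begins 54 mm behind the grasp point. The pads swing forward as they close: fully open they stand 13 mm farther back than shut.
Start: joints at [64.933, 17.813, 0.802, 86.603, -0.252, 75.585, -1.558], TCP at [0.212, -0.507, 0.231] pointing down, gripper open.
Joint ranges: [-154.91, 154.91], [-16.99, 109.72], [-72.82, 74.43], [7.12, 147.25], [-82.49, 262.49], [11.32, 116.49], [-174.64, 174.64]. Speed limits (degrees/s): [159.86, 159.86, 180, 180, 180, 180, 180].

### API

Orientations are given as a 3x3 rotation matrix whose columns are the frame's x, y, z axes.
In Python, from cell import r gives the robot as it stands. Calls block until the motion is done:
- r.movep(position, orientation): joint-space move of the TCP to a pose.
- r.move_straight(position, attitude=None, feed=0.15, contact_N=None): straight line of the TCP; attitude=None keeps the orientation; feed is the mean speed in m/s. With contact_N (N) it stops when the force on the tool has changed by that much, and returns True; else False.
- r.movej(angles): joint-space move.
- r.open() and r.clamp(f_grip=None): open the fingers fully, or close them until they stop; f_grip is the grip in N (None keeps the last).
- r.pause(seconds).
- r.ik(position, orientation): joint angles nearest the present ones, or None.
- r.state(): the state.
- r.capture(name): name is "scene" or "top" or "wrist"; returns the picture (384x512x3 uint8, red, green, blue); there is no depth.
- r.camera_model(name): a dict with "K" (3x3 intrinsics, pixels), "k1" (the pictures are not rectified: a ray, as slopes to the right and down, at radius r is drawn at 1 + k1 r^2 times it, then the intrinsics apply), "T" (4x4, takes a point from camera to world coordinates). Camera axes: x right, y down, z forward; pixel columns grow to the right and rows downward; lengths in m; the calibration is good to about 2 mm. A picture is of the moment at which its call begins: read the wrist's pose just before it. camera_model takes no time and is no camera call; for the wrist camera it gives the pose at the moment of the call.
A pose or a line that the arm cannot do raises r.IKError and nothing moves.
- r.close_job(): hands the job in, once; it reports no verdict.
The state is a dict: "time_s": time; "q": joint angles; "joint_vel": joint speeds; "tau": joint torques, N m; "ee_pos": TCP position; "eef_rot": TCP orientation; "contact_force": force on the tool from outside, world axes, zero at the start; "moment": the same for the moment, N m; "gripper_width": opening from 0.0 (shut) to 1.0 (fully open).
Only numpy, scipy, OpenCV 4.12 (cv2) and the standard library are available. Lean on these libraries where they do the work, as an engineer would, in place of code of your own. Each camera call takes 0.05 s, during which the arm holds its last target. There are 200 camera calls.

### The job

Open the bar box with the wood-grain lid, without gripping anything: press the lid down at the steel spot near its free edge and let go, so that the touch latch releases and the lid springs ajar by itself; then push the lid's free edge up and over backwards with the fingertips until it rests wide open, and leave it. Do not pinch the lid, keep the box with the white lid shut, and leave the glasses and bar things standing where they are.

Things in the scene. Friction and masses are not known exactly. Their poses are not given: they have to be found in the camera images.
- wood_box: Fixed dark steel box 140 mm deep (x) by 126 wide (y) by 90 high with an inset wood-grain lid level with its rim. Origin: centre of the underside; x points from the lid's free (front) edge to the hinge side, y along the hinge, z up. Hinge line: x = +63 mm, z = 90 mm. Yaw within 0.4 rad of the world's. Which box is left and which right varies.
- wood_lid (a joint): Wood-grain lid's angle, rad: 0 latched shut; negative pressed down (stop at -0.065); about 0.5 ajar, where a damped spring pin lifts it within 1 s once unlatched and let go, and holds it. The latch does not catch again. Above ajar it swings freely, no spring: it falls back to ajar short of 1.57; past 1.6 it tips over to its stop at 1.85. Lid 124 mm long, 110 wide, 12 thick, 0.22 kg.
- wood_spot (a point): Centre of the steel disc (18 mm across, level with the lid's top) where the wood-grain lid is pressed: 100 mm from the hinge line, mid-width, 92 mm above the worktop when shut. Moves with the lid. Pressed down here 3 to 5 mm (3 to 4 N) the touch latch lets go; pressing on to the stop at 6.5 mm does no harm.
- wood_edge (a point): Middle of the free edge of the wood-grain lid: 125 mm from the hinge line, 5 mm below the rim when shut. Moves with the lid. Ajar, it stands about 60 mm above the rim with free room in front of and under it. Its underside is flat save for a latch loop 11 mm deep, 20 mm in from the edge near the +y end (y 29 to 51 mm): push at mid-width.
- white_box: Fixed dark steel box 140 mm deep (x) by 126 wide (y) by 90 high with an inset white lid level with its rim. Origin: centre of the underside; x points from the lid's free (front) edge to the hinge side, y along the hinge, z up. Hinge line: x = +63 mm, z = 90 mm. Yaw within 0.4 rad of the world's. Which box is left and which right varies.
- white_lid (a joint): Angle of the white lid, rad; a lid of the same kind with the same latch. 0 = latched shut, and it is to stay so.
- shot_glass: Clear shot glass, 42 mm wide, 85 mm high, loose, standing between the two boxes. Origin: centre of its underside.
- shaker: Steel cocktail shaker, 72 mm wide, 150 mm high, loose, standing in front, on the robot side of the gap between the boxes. Origin: centre of its underside.
- tumbler: Green glass tumbler, 72 mm wide, 110 mm high, loose, standing at the far left of the boxes (+y). Origin: centre of its underside.
- jigger: Copper double-cone jigger, 44 mm wide, 85 mm high, loose, standing at the far right of the boxes (-y). Origin: centre of its underside.
Not all that is in view belongs to the job. What is shaped like the shaker but yellow is not meant.

How it is judged:
By the outcome, as a careful person would: the job done as asked, in the order asked, and still so for the second after the job is handed in, with the robot touching nothing.
It also fails if it takes over 51 s, if anything falls off the work surface, if the arm or the gripper's body presses on something with over 40 N, if the wrist force passes 120 N, or if a joint passes its speed limit or range.

## Working session

There is one attempt and no reset: what is moved stays moved. The work goes in short steps, each a Python script; the robot and the scene stay as the last script left them, time stands still between calls to the robot, and variables do not carry over. Pictures are saved under pics/ and viewed, about 8 in all and at most 12, crops included, and the job is handed in when it is done.

```bash
mkdir -p pics; ls
python3 - <<'E'
from cell import r
import cv2,numpy as np
for n in("top","scene"):
    m=r.camera_model(n);print(n,np.round(m["K"],1).tolist(),m["k1"],np.round(m["T"],3).tolist())
    cv2.imwrite(f"pics/{n}0.png",r.capture(n)[:,:,::-1])
print(r.state()["time_s"])
E
```

```text
pics
top [[411.0, 0.0, 256.9], [0.0, 411.0, 185.8], [0.0, 0.0, 1.0]] -0.024967169374946602 [[-0.025, -0.98, 0.197, 0.26], [-1.0, 0.025, -0.003, 0.017], [-0.002, -0.197, -0.98, 1.249], [0.0, 0.0, 0.0, 1.0]]
scene [[403.3, 0.0, 253.6], [0.0, 403.3, 196.1], [0.0, 0.0, 1.0]] -0.021783245637560254 [[0.201, 0.725, -0.659, 1.292], [0.98, -0.159, 0.123, -0.147], [-0.015, -0.67, -0.742, 0.97], [0.0, 0.0, 0.0, 1.0]]
0.1
```

View pics/top0.png

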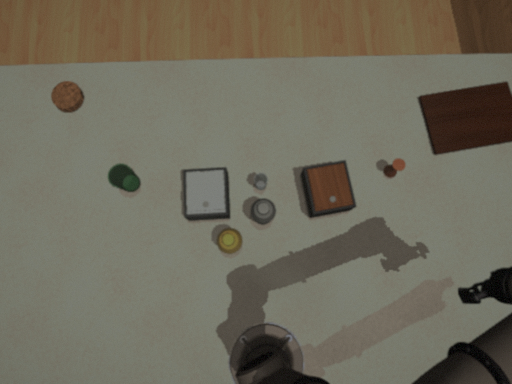

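View pics/scene0.png

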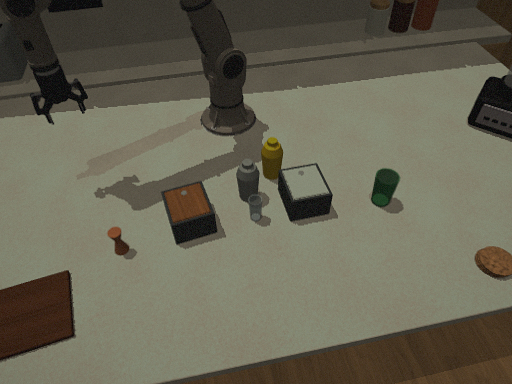

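Top view: wood box at right with its lid around (330,186) and steel spot at (333,199); white box at (206,192), shot glass (261,181), shaker (263,210), jigger (393,168). The scene view shows the same layout.

```bash
cat > h.py <<'E'
from cell import r
import cv2,numpy as np
def toworld(name,px,z,m=None):
    m=m or r.camera_model(name);k=m["k1"]
    p=cv2.undistortPoints(np.array(px,float).reshape(-1,1,2),np.array(m["K"]),np.array([k,0,0,0,0.])).reshape(-1,2)
    T=np.array(m["T"]);d=np.c_[p,np.ones(len(p))]@T[:3,:3].T
    return T[:3,3]+d*((z-T[2,3])/d[:,2])[:,None]
def project(name,P,m=None):
    m=m or r.camera_model(name);Ti=np.linalg.inv(m["T"])
    return cv2.projectPoints(np.array(P,float).reshape(-1,1,3),cv2.Rodrigues(Ti[:3,:3])[0],Ti[:3,3],np.array(m["K"]),np.array([m["k1"],0,0,0,0.]))[0].reshape(-1,2)
E
python3 - <<'E'
from h import *
for n,(x0,y0,x1,y1) in (("top",(298,155,362,222)),("scene",(158,178,222,245))):
    im=cv2.imread(f"pics/{n}0.png");c=im[y0:y1,x0:x1].astype(int)
    m=((c[...,2]-c[...,0]>25)).astype(np.uint8)
    nl,l,s,_=cv2.connectedComponentsWithStats(m);i=1+s[1:,4].argmax()
    cs,_=cv2.findContours((l==i).astype(np.uint8),0,2);h=cv2.convexHull(cs[0]).reshape(-1,2)+[x0,y0]
    W=toworld(n,h,0.09)
    rc=cv2.minAreaRect((W[:,:2]*1000).astype(np.float32));print(n,s[i],rc)
    print(toworld(n,[[333,199]] if n=="top" else [[184,193]],.092))
    cv2.imwrite(f"pics/c_{n}.png",cv2.resize(im[y0:y1,x0:x1],None,fx=6,fy=6,interpolation=cv2.INTER_CUBIC))
a=[cv2.imread(f"pics/c_{n}.png") for n in("top","scene")]
cv2.imwrite("pics/both.png",np.hstack(a))
# things' rough positions
print(toworld("top",[[261,185],[265,218],[130,184],[391,172],[229,248],[206,192]],[0][0]).round(3))
E
```

```text
top [   9    8   46   48 1601] ((485.7953186035156, -195.37460327148438), (125.29582977294922, 110.63243865966797), 8.806763648986816)
[[ 0.4484995  -0.20296226  0.092     ]]
scene [   6    5   47   40 1218] ((490.5776672363281, -195.19717407226562), (127.44449615478516, 111.2765884399414), 9.042807579040527)
[[ 0.45600683 -0.19968809  0.092     ]]
[[ 0.513  0.     0.   ]
 [ 0.41  -0.009  0.   ]
 [ 0.527  0.408  0.   ]
 [ 0.544 -0.407  0.   ]
 [ 0.322  0.102  0.   ]
 [ 0.495  0.171  0.   ]]
```

View pics/both.png

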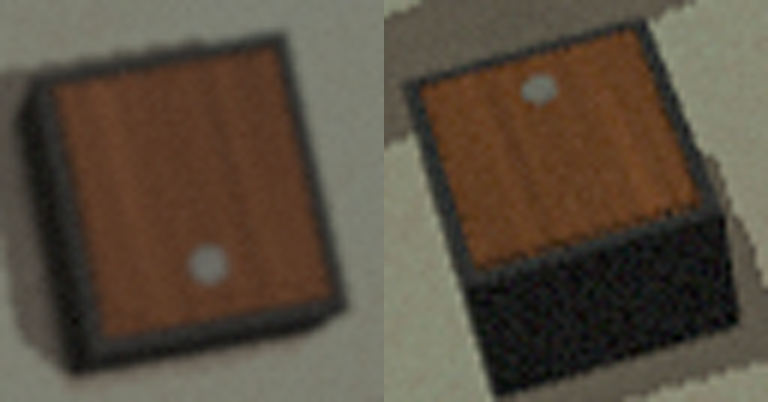

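Two views agree: box origin ≈ (0.488, -0.195), yaw ≈ 8.9°, and the spot checks out. Next I test IK for the whole plan, then do the press.

```bash
cat >> h.py <<'E'
O=np.array([.488,-.1953,0]);yaw=np.radians(8.9)
bx=np.array([np.cos(yaw),np.sin(yaw),0]);by=np.array([-np.sin(yaw),np.cos(yaw),0]);bz=np.array([0,0,1.])
def B(x,z,y=0): return O+bx*x+by*y+bz*z
def R(p,s=1):
    p=np.radians(p);z=np.cos(p)*bx-np.sin(p)*bz;x=s*by
    return np.c_[x,np.cross(z,x),z]
def tip(th,d=.108,off=.012): # point on lid underside at d from hinge, shifted off below it
    return B(.063-d*np.cos(th)-(off)*np.sin(th),.090+d*np.sin(th)-off*np.cos(th))
E
python3 - <<'E'
from h import *
for s in(1,-1):
  q=r.ik(B(-.037,.13),R(90,s));print(s,"press",q is not None and np.round(q))
  for p in(20,30,40,50,60,70):
    print(p,[ (None if (q:=r.ik(x,R(p,s))) is None else np.round(q).astype(int).tolist()) for x in (B(-.12,.15),B(-.045,.105),tip(1.1),tip(1.75))])
E
```

```text
1 press [ 50.  20. -34. 103.  12.  61. 110.]
20 [[124, 34, -51, 144, -81, 45, -107], [117, 57, -63, 143, 248, 23, -74], [3, 34, 65, 143, 251, 92, -119], [96, 32, -62, 135, 239, 31, -97]]
30 [[83, 12, -10, 144, -82, 58, -119], [111, 39, -63, 142, 255, 23, -97], [-6, 17, 65, 140, 261, 66, -130], [-14, 19, 65, 134, 256, 61, -137]]
40 [[6, 4, 64, 142, -74, 55, -135], None, [5, 4, 43, 134, -81, 43, -150], [7, 7, 32, 127, -82, 38, -158]]
50 [[111, 0, -52, 135, -58, 45, -160], [-12, 14, 65, 136, -80, 47, -147], [103, 10, -68, 124, -41, 29, 169], [-6, 7, 41, 120, -57, 37, 175]]
60 [[28, -4, 20, 131, -37, 41, 173], [37, 7, 2, 129, -46, 31, 174], [33, 4, 0, 119, -32, 39, 154], [36, 9, -10, 111, -25, 39, 142]]
70 [[51, -1, -10, 124, -22, 45, 153], [52, 10, -21, 121, -16, 36, 142], [47, 8, -21, 110, -12, 46, 133], [45, 14, -26, 101, -5, 49, 122]]
-1 press [ 32.  17. -13. 103.   4.  60. -63.]
20 [[132, 41, -61, 144, -77, 36, 70], [117, 57, -63, 143, 248, 23, 106], [3, 34, 65, 143, 251, 92, 61], [96, 32, -62, 135, 239, 31, 83]]
30 [[77, 12, -3, 144, -82, 59, 62], [111, 39, -63, 142, 255, 23, 83], [-6, 17, 65, 140, 261, 66, 50], [-14, 19, 65, 134, 256, 61, 43]]
40 [[70, 3, -4, 140, -73, 51, 42], None, [60, 5, -15, 132, -79, 38, 28], [55, 8, -21, 126, -77, 31, 19]]
50 [[64, -1, -6, 136, -58, 44, 20], [59, 9, -14, 134, -71, 31, 25], [54, 3, -16, 126, -54, 35, -1], [49, 7, -19, 118, -47, 31, -14]]
60 [[58, -3, -9, 130, -40, 42, -4], [52, 8, -15, 128, -42, 30, -9], [48, 4, -16, 118, -30, 38, -27], [42, 9, -17, 110, -23, 38, -39]]
70 [[52, -1, -11, 124, -22, 45, -27], [45, 9, -14, 121, -18, 36, -36], [41, 7, -15, 111, -13, 47, -46], [36, 13, -15, 102, -9, 49, -55]]
```

Run:
```python
from h import *
r.clamp()
r.movep(B(-.037,.16),R(90,-1)); r.move_straight(B(-.037,.105),feed=.1)
f0=np.array(r.state()["contact_force"])
print(r.move_straight(B(-.037,.083),feed=.02,contact_N=12))
s=r.state();print(s["ee_pos"],np.array(s["contact_force"])-f0)
r.move_straight(B(-.037,.20),feed=.15)
r.movep(B(-.16,.20),R(60,-1));r.pause(.5)
print(r.state()["time_s"])
a=r.capture("top")[110:270,200:420,::-1];b=r.capture("scene")[130:290,120:340,::-1]
cv2.imwrite("pics/p1.png",cv2.resize(np.vstack([a,b]),None,fx=1.8,fy=1.8,interpolation=cv2.INTER_CUBIC))
```

```text
True
[ 0.45142196 -0.20100704  0.08592766] [-1.21145039 -1.2070297   5.30734858]
6.275
```

View pics/p1.png

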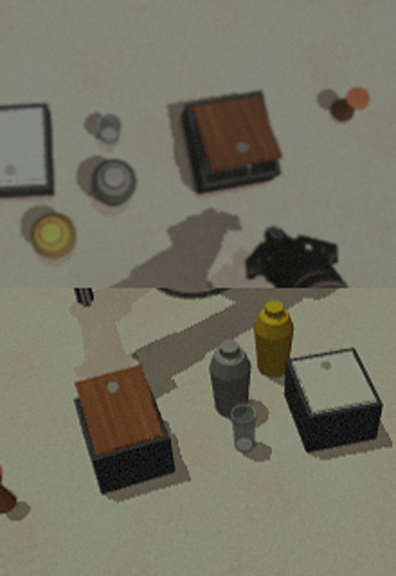

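The lid now stands ajar (its front edge is lifted and a dark gap shows below it at about (245,168) in the crop), and everything else is unmoved. Now the push.

Run:
```python
from h import *
from math import sin,cos
P=R(60,-1)
def Eu(th): return tip(th,.125,.012)
off=bx*(.020*.5-.011*.87)+bz*(-.020*.87-.011*.5)
path=[Eu(t)+off for t in(.5,.65,.8,.95,1.05)]+[tip(t,.105,.012+.010) for t in(1.2,1.35,1.5,1.6,1.7,1.78)]
pre=path[0]-bx*.05
q=r.ik(pre,P);print(q is not None)
r.movep(pre,P)
f0=np.array(r.state()["contact_force"])
for i,p in enumerate(path):
    r.move_straight(p,feed=.06)
    s=r.state();print(i,np.round(s["ee_pos"]-p,4),np.round(np.array(s["contact_force"])-f0,1),s["time_s"])
    if i in(2,6): cv2.imwrite(f"pics/m{i}.png",r.capture("scene")[130:290,120:340,::-1])
r.pause(.3)
r.move_straight(path[-1]-bx*.12+bz*.03,feed=.12)
r.pause(.5);print(r.state()["time_s"],np.array(r.state()["contact_force"])-f0)
a=r.capture("top")[110:270,200:420,::-1];b=r.capture("scene")[130:290,120:340,::-1]
cv2.imwrite("pics/p2.png",cv2.resize(np.vstack([a,b]),None,fx=1.8,fy=1.8,interpolation=cv2.INTER_CUBIC))
```

```text
True
0 [-0.0004 -0.     -0.0002] [-0.8  1.   0.2] 7.85
1 [-0.0005 -0.0002 -0.0002] [-1.9  0.1 -0.5] 8.3167
2 [-0.0001 -0.0002 -0.0002] [-0.2  0.8  0.3] 8.7833
3 [-0.0001  0.0001 -0.0001] [-0.3  0.9 -0.9] 9.3
4 [ 0. -0. -0.] [-1.3  0.8 -0. ] 9.6583
5 [0. 0. 0.] [-1.2  0.9  0.9] 10.0917
6 [0.0002 0.0001 0.0001] [-1.9  1.3  0.8] 10.5083
7 [0.0006 0.0002 0.0003] [-1.   0.7  0.7] 10.975
8 [0.0005 0.0002 0.0002] [-0.3  0.1 -0.2] 11.3
9 [0.0005 0.0003 0.0001] [-0.5  1.4  0.7] 11.625
10 [0.0004 0.0003 0.0001] [-0.7  0.6 -0.5] 11.9167
13.9 [-0.14990525  0.59534052  0.57562595]
```

View pics/p2.png

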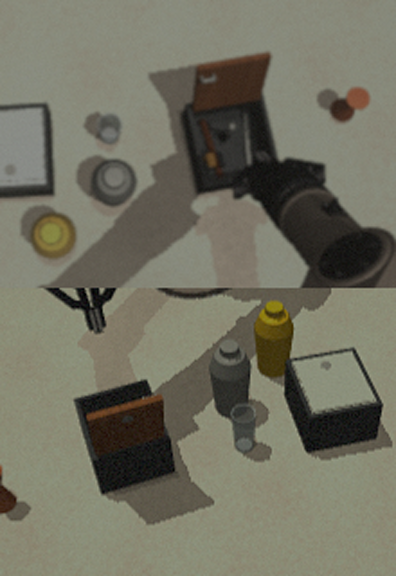

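The lid is wide open and the box interior is visible. The white lid is shut and the bar things are in place. I'll back off, check the lid angle against the model, and look once more.

Run:
```python
from h import *
p=np.array(r.state()["ee_pos"]);r.move_straight(p-bx*.05+bz*.08,feed=.12);r.pause(1)
im=r.capture("top");im2=r.capture("scene")
b=im[:,:,::-1].copy()
for th,c in((1.85,(0,255,0)),(1.57,(0,0,255))):
    e=B(.063-.125*np.cos(th),.09+.125*np.sin(th)); u=project("top",[e-by*.055,e+by*.055])
    for x in u: cv2.circle(b,tuple(int(v) for v in np.round(x)),1,c,-1)
cv2.imwrite("pics/p3.png",cv2.resize(np.vstack([b[110:270,200:420],im2[130:290,120:340,::-1]]),None,fx=1.8,fy=1.8,interpolation=cv2.INTER_NEAREST))
d=np.abs(im[:,:,::-1].astype(int)-cv2.imread("pics/top0.png"))
for n,(x,y) in dict(glass=(261,181),shaker=(263,210),tumbler=(125,178),jigger=(393,168),white=(206,192)).items(): print(n,d[y-12:y+12,x-12:x+12].mean().round(1))
print(r.state()["time_s"])
```

```text
glass 9.4
shaker 7.0
tumbler 5.4
jigger 8.3
white 11.3
16.0333
```

View pics/p3.png

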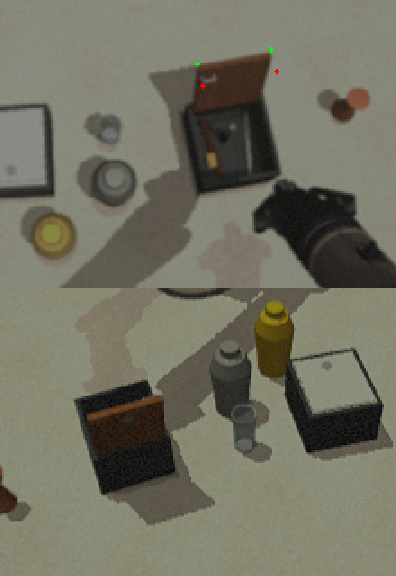

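The lid edge matches the marks for 1.85 rad (green), the gripper is clear, the white lid is level, and the bar things stand as before.

```bash
python3 -c "
from cell import r
print(r.close_job())"
```

```text
the job is handed in; nothing more can be done
None
```

The wood-grain box is open and the job is handed in, at about 16 s on the robot's clock. With the fingers shut, I pressed the steel spot until the tool force had changed by 12 N, about 6 mm down. I then let go, and the lid sprang ajar by itself. Next I pushed the free edge up and over backwards with the fingertips, and the force read no more than about 2 N at each waypoint.

**Last checks:**
- **Wood-grain lid:** its edge matches the projected 1.85 rad stop in the top view, and the gripper is clear of it.
- **White lid and bar things:** the white lid looks shut, and the glass, shaker and jigger look unmoved. The tumbler was outside the final crops, so I checked it only by the pixel comparison below.
- **Pixel comparison with the first picture:** average differences were 5 to 11 grey levels, highest on the white lid at 11.3. I put that down to light and shadow, since nothing there looks moved, but did not check further.

No check failed.

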